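Stand the glass cutters wheel-down in their stand

TASK

Clear the two glass cutters from the wooden rest: stand both of them upright, wheel end down, in the three-well wooden stand, one to a well and each resting all the way down on the felt. One of the three wells - nobody knows which - has an old plug stuck halfway down and cannot be used, so feel for it and use the other two. The wheels chip: lower each cutter down rather than letting it fall, and do not disturb the other things on the bench.

Things in the scene. Friction and masses are not known exactly. Their poses are not given: they have to be found in the camera images.
- cutter_a: glass cutter, 164 mm long, 60 g: round brass barrel 14 mm thick from x = -82 (flat tail) to +60 mm, then a dark steel head tapering from 13 to 6 mm, wheel at its tip (x = +82). Origin on its axis at mid-length, +x towards the wheel. Starts level in a groove of the rest, axis 41 mm above the bench, wheel to either side; the other cutter lies the other way round.
- cutter_b: glass cutter, 164 mm long, 60 g: round brass barrel 14 mm thick from x = -82 (flat tail) to +60 mm, then a dark steel head tapering from 13 to 6 mm, wheel at its tip (x = +82). Origin on its axis at mid-length, +x towards the wheel. Starts level in a groove of the rest, axis 41 mm above the bench, wheel to either side; the other cutter lies the other way round.
- cutter_a_wheel (a point): tip of the cutting wheel of cutter_a, at x = +82 mm on its axis.
- cutter_b_wheel (a point): tip of the cutting wheel of cutter_b, at x = +82 mm on its axis.
- rest: dark wooden tool rest, fixed: base board 160 (x) x 110 (y) x 8 mm with two notched bars along x, 10 mm thick, centred at y = -47 and +47 mm, tops 43 mm above the bench. Grooves along y at x = -40 and +40 mm, 16 to 17 mm wide, floor 34 mm up; between the bars the cutters hang free. Origin at the centre of its underside.
- stand: wooden block, fixed: 62 (x) x 196 (y) x 62 mm, three round wells 17 mm in diameter in a row along y, 2 mm chamfers. In two wells a 6 mm felt lies on the bench (56 mm below the mouth); in the third a stuck plug ends 32 mm above the bench (30 mm below the mouth). Origin at the centre of its underside.
- stand_hole0 (a point): centre of the mouth of the well at y = -68 mm of the stand, 62 mm above the bench.
- stand_hole1 (a point): centre of the mouth of the middle well of the stand, 62 mm above the bench.
- stand_hole2 (a point): centre of the mouth of the well at y = +68 mm of the stand, 62 mm above the bench.
- offcut: bystander: dark red glass offcut lying flat, 85 (x) x 50 (y) x 5 mm, origin at the centre of its underside.
- marker: bystander: grey marker with black cap lying along its x, 135 mm long, 18 mm thick, origin on its axis.
- pliers: bystander: grozing pliers lying flat, about 195 mm long along x and 70 mm wide, 16 mm high, origin under the pivot.
- oil: bystander: small amber bottle, 44 mm in diameter, 100 mm high, origin at the centre of its underside.
- spool: bystander: spool of solder standing on its flange, 60 mm in diameter, 48 mm high, origin at the centre of its underside.
- jar: bystander: white jar with brushes, 72 mm in diameter, 85 mm high, brushes to 175 mm, origin at the centre of its underside.

How it is judged (in metres and radians):
At the end, for the whole second after the job is handed in: Both cutters stand at rest in wells of the stand, wheel end down: the wheel tip within 14 mm of the bench (it rests at 6 mm on the felt, 32 mm on the plug), barrel within 0.15 rad of upright (z of cutter_a_wheel in the frame of stand between 0 and 0.014 m and x of cutter_a_wheel in the frame of stand between -0.012 and 0.012 m and y of cutter_a_wheel in the frame of stand between -0.08 and 0.08 m and angle between the x axis of each of cutter_a, cutter_b and the z axis of stand, either way round below 0.15 rad and linear speed of each of cutter_a, cutter_b below 0.02 m/s and z of cutter_b_wheel in the frame of stand between 0 and 0.014 m and x of cutter_b_wheel in the frame of stand between -0.012 and 0.012 m and y of cutter_b_wheel in the frame of stand between -0.08 and 0.08 m); the robot touches nothing.
It fails at once if cutter_a was let fall (moving over 0.75 m/s, about 30 mm of free fall, out of the fingers) (linear speed of cutter_a above 0.75 m/s and contact force between the fingers and cutter_a below 0.3 N).
It fails at once if cutter_b was let fall (moving over 0.75 m/s, about 30 mm of free fall, out of the fingers) (linear speed of cutter_b above 0.75 m/s and contact force between the fingers and cutter_b below 0.3 N).
It fails at once if another thing on the bench was disturbed (moved over 30 mm) (distance of any of offcut, marker, pliers, oil, spool, jar from where it was at the start of the episode above 0.03 m).
It also fails if it takes over 72 s, if anything falls off the work surface, if the arm or the gripper's body presses on something with over 40 N, if the wrist force passes 120 N, or if a joint passes its speed limit or range.

ROBOT

A 6-joint arm with a two-finger parallel gripper is mounted at the origin on the work surface. World frame = base frame: x ahead of the robot, y to its left, z up, the work surface at z = 0. Lengths are in mm, angles in rad, forces in N, time in s.
With the tool pointing down it reaches from about 350 to 875 mm from the base axis. Payload 4.2 kg.
Tool frame: the origin (TCP) lies at the very end of the fingers, on their centre line; the grasp point (between the pads) lies 19 mm behind it; z points along the fingers, y is the line along which they close (so a half turn about z gives the same grasp; the last joint's range is limited). The gripper opens to 85 mm and grips with 20 to 120 N. Pads are 22 mm wide; open, the fingers measure 114 mm over their backs; the gripper's body (76 mm by 85 mm) begins 54 mm behind the grasp point. The pads swing forward as they close: fully open they stand 13 mm farther back than shut.
Start: joints at [0.259, 0.385, 0.008, 0, -1.194, -0.259], TCP at [624.979, 0.025, 231.312] pointing down, gripper open.
Joint ranges: [-3.14, 3.14], [-1.21, 2.06], [-1.07, 1.41], [-3.16, 2.05], [-2.99, -0.16], [-3.1, 3.1]. Speed limits (rad/s): [2.79, 2.79, 3.14, 3.14, 3.14, 3.14].

INTERFACE

Orientations are given as a unit quaternion [x, y, z, w].
In Python, from bench import read_state, get_image, get_calibration, job_done gives the robot as it stands.
- The arm moves only by the shell command python3 -m creep 'ROWS'. ROWS is a JSON object of lists of equal length, an entry for each row: "translation": the shift along the world's x, y, z in cm, a list of three; "delta_rot": the turn, a rotation vector about the world's x, y, z in degrees, a list of three; "hand": the finger opening in cm, from 0 to 8.54. A call has 1 to 8 rows; each row is the pose to reach, as a shift and turn from the pose commanded when the call began; what a row does not reach only later rows make up. A row lasts 1/8 s, in which the tool goes at most 62.5 mm and 10.7 degrees, less where a joint would pass 70% of its speed; a pose out of reach is approached as far as the arm can. A call with a gripper value outside its range is refused whole. The fingers move at their own pace and stop on an object; the grip force is fixed at half the most. Time passes only in rows, so rows that repeat a pose let the fingers close. It gives the time, the measured TCP pose, the force, the opening and the grip force at its end, in the units of the state.
- read_state(): the state, without advancing time (a new reading comes with each control period).
- get_image(name): name is "scene" or "side" or "wrist"; returns (picture, depth): 480x640x3 uint8, red, green, blue; 480x640 float32, mm along the optical axis (not along the pixel's ray), 0 where there is no reading.
- get_calibration(name): a dict with "intrinsics" (3x3 intrinsics, pixels), "dist" ([k1, k2, p1, p2, k3] as OpenCV has them; the pictures are not rectified), "xyz" and "attitude" of the camera in the world. Camera axes: x right, y down, z forward; pixel columns grow to the right and rows downward; lengths in mm; the calibration is good to about 2 mm. A picture is of the moment at which its call begins: read the wrist's pose just before it. get_calibration takes no time and is no camera call; for the wrist camera it gives the pose at the moment of the call.
- job_done(): hands the job in; it is judged then, once.
The state is a dict: "clock": time; "joints": joint angles; "joint_vel": joint speeds; "joint_efforts": joint torques, N m; "position": TCP position; "ee_rot": TCP orientation; "contact_force": force on the tool from outside, world axes, zero at the start; "wrist_torque": the same for the moment, N m; "gripper_width": finger opening in mm; "grasp_force": force on a finger pad.
Only numpy, scipy, OpenCV 4.12 (cv2) and the standard library are available. Lean on these libraries where they do the work, as an engineer would, in place of code of your own. Each camera call takes 0.05 s, during which the arm holds its last target. There are 200 camera calls.

## Working session

There is one attempt and no reset: what is moved stays moved. The work goes in short steps, Python scripts to look and compute and a shell command to move; the robot and the scene stay as the last step left them, time stands still between calls to the robot, and variables do not carry over. Pictures are saved under pics/ and viewed, at most 10 in all, crops included, and the job is handed in when it is done.

```bash
mkdir -p pics; ls
python3 - <<'E'
from bench import *
import cv2,numpy as np
print(read_state())
for n in("scene","side","wrist"):
    c=get_calibration(n);print(n,c)
    im,d=get_image(n);cv2.imwrite(f"pics/{n}0.png",im[:,:,::-1]);np.savez(f"{n}0.npz",im=im,d=d,K=c["intrinsics"],dist=c["dist"],xyz=c["xyz"],att=c["attitude"])
E
```

```text
pics
{'clock': 0.0, 'joints': array([ 2.58607764e-01,  3.85543014e-01,  6.61781312e-03, -5.19184777e-04,
       -1.19400714e+00, -2.58606566e-01]), 'joint_vel': array([-0.00063456, -0.00165401,  0.00071916,  0.00139728,  0.00055541,
       -0.00114038]), 'joint_efforts': array([-9.55001960e-04, -3.92286408e+01,  1.88399577e+01,  4.18616563e+00,
       -4.72148502e-03,  8.27910434e-07]), 'position': array([6.24406207e+02, 2.70751567e-02, 2.30223635e+02]), 'ee_rot': array([-0.70703906,  0.70717365,  0.00074552, -0.00080191]), 'contact_force': array([-0.16737016,  0.84799711,  0.74548609]), 'wrist_torque': array([-0.00391037, -0.00290064,  0.01637624]), 'grasp_force': 0.0, 'gripper_width': 85.4752141574677}
scene {'intrinsics': array([[494.57849791,   0.        , 320.98475549],
       [  0.        , 494.57849791, 236.80433033],
       [  0.        ,   0.        ,   1.        ]]), 'dist': array([0.02322974, 0.        , 0.        , 0.        , 0.        ]), 'xyz': array([1409.8646726 ,  109.73094615,  797.16889452]), 'attitude': array([ 0.56774735,  0.70967142, -0.31761404, -0.27046394])}
side {'intrinsics': array([[510.36593798,   0.        , 316.8167987 ],
       [  0.        , 510.36593798, 234.88674424],
       [  0.        ,   0.        ,   1.        ]]), 'dist': array([-0.03003304,  0.        ,  0.        ,  0.        ,  0.        ]), 'xyz': array([492.677802  , 777.87303674, 794.82529031]), 'attitude': array([-0.04962643,  0.913024  , -0.40348708,  0.03350476])}
wrist {'intrinsics': array([[421.01592564,   0.        , 317.37563198],
       [  0.        , 421.01592564, 240.90417336],
       [  0.        ,   0.        ,   1.        ]]), 'dist': array([-0.00990555,  0.        ,  0.        ,  0.        ,  0.        ]), 'xyz': array([624.51157565, -77.39329105, 373.11246037]), 'attitude': array([ 8.39584882e-04,  9.88022889e-01,  1.54295738e-01, -1.70030680e-03])}
```

View pics/scene0.png

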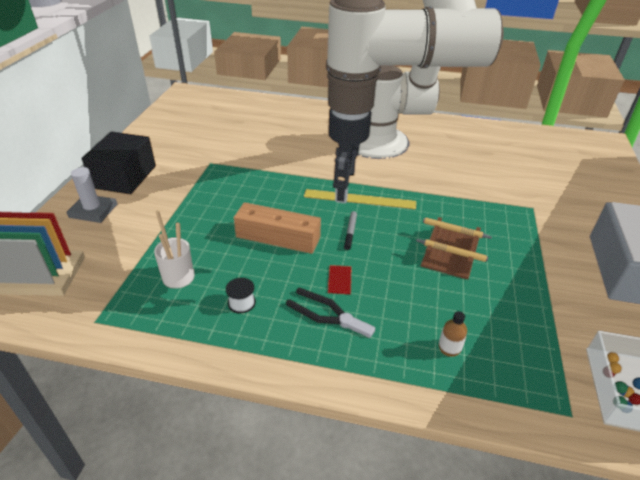

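The scene view shows the stand at about (278,228) with its wells on top, and the rest at (453,247) carrying the cutters at (453,228) and (455,250). The marker, offcut, pliers, oil, spool and jar stand nearby.

View pics/side0.png

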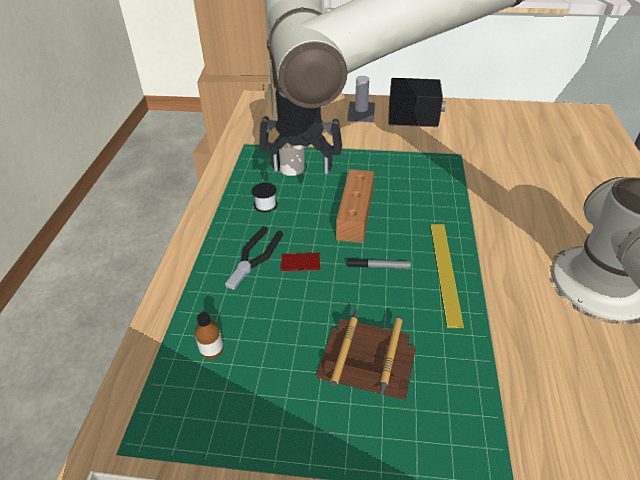

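```bash
cat > h.py <<'E'
import numpy as np,cv2
from scipy.spatial.transform import Rotation as R
def cloud(f):
    z=np.load(f);d=z["d"];h,w=d.shape
    u,v=np.meshgrid(np.arange(w),np.arange(h))
    p=cv2.undistortPoints(np.stack([u,v],-1).reshape(-1,1,2).astype(float),z["K"],z["dist"]).reshape(h,w,2)
    P=np.dstack([p[...,0]*d,p[...,1]*d,d])@R.from_quat(z["att"]).as_matrix().T+z["xyz"]
    P[d==0]=np.nan
    return z["im"],P
E
python3 - <<'E'
from h import *
# top-down map from scene+side, 1.25 px/mm... x 300..900 , y -400..400 (1 px/mm), image row = x, col=y
for f in("scene0","side0"):
    im,P=cloud(f+".npz")
    ok=np.isfinite(P[...,2])&(P[...,2]>-20)&(P[...,2]<230)
    p=P[ok];c=im[ok]
    o=np.argsort(p[:,2]);p=p[o];c=c[o]
    M=np.zeros((600,800,3),np.uint8)
    r=np.round(p[:,0]-300).astype(int);k=np.round(p[:,1]+400).astype(int)
    g=(r>=0)&(r<599)&(k>=0)&(k<799)
    for a in(0,1):
        for b in(0,1): M[r[g]+a,k[g]+b]=c[g][:,::-1]
    cv2.imwrite(f"pics/top_{f}.png",M)
    s=np.abs(P[...,2])<15
    print(f,np.nanmedian(P[s][:,2]))
E
```

```text
scene0 1.6068940595999948
side0 0.5412754113477263
```

The side view shows the rest at (367,358) with one cutter from (352,320) to (335,381), its dark head at the top. The other runs from (398,321) to (385,388), with its head at the bottom. The stand is at (356,205).

Run:
```python
from h import *
for f in("scene0","side0"):
    im,P=cloud(f+".npz")
    # stand: orange wood z 50-75, y<0
    hsv=cv2.cvtColor(im,cv2.COLOR_RGB2HSV)
    z=P[...,2]
    X,Y=P[...,0],P[...,1]
    m=(z>58)&(z<70)&(X>350)&(X<700)&(Y>-300)&(Y<0)&(hsv[...,1]>90)&(hsv[...,0]<20)
    n,l,s,_=cv2.connectedComponentsWithStats(m.astype(np.uint8));i=1+np.argmax(s[1:,4]);mm=l==i
    q=P[mm];print(f,"stand",len(q),np.median(q[:,2]),cv2.minAreaRect(q[:,:2].astype(np.float32)),q[:,:2].mean(0))
    m=(z>37)&(z<55)&(X>350)&(X<800)&(Y>50)&(Y<320)&(hsv[...,0]>12)&(hsv[...,0]<30)&(hsv[...,2]>110)&(hsv[...,1]>60)
    n,l,s,_=cv2.connectedComponentsWithStats(m.astype(np.uint8))
    for i in range(1,n):
        if s[i,4]>80:
            q=P[l==i];c=np.median(q,0);print("cut",s[i],c,cv2.minAreaRect(q[:,:2].astype(np.float32)))
```

```text
scene0 stand 1386 63.22436264240093 ((527.5439453125, -169.2218017578125), (196.26516723632812, 67.5890121459961), 85.85367584228516) [ 530.36848415 -167.43549433]
cut [424 218  59  20 348] [443.28239815 246.08079883  46.34604902] ((438.5987548828125, 245.27288818359375), (139.86306762695312, 37.89695358276367), 80.52739715576172)
cut [424 239  63  22 392] [524.80752699 251.74381105  46.91437779] ((520.614990234375, 250.7590789794922), (140.47532653808594, 35.321659088134766), 77.64730072021484)
side0 stand 1344 62.55289552713606 ((529.2534790039062, -172.1573944091797), (201.34938049316406, 61.678104400634766), 85.8265380859375) [ 529.50962821 -163.45021126]
cut [330 317  27  67 483] [523.42582508 256.67247305  46.75862787] ((522.4577026367188, 247.91481018066406), (141.58633422851562, 13.226362228393555), 79.39490509033203)
cut [380 318  22  67 451] [439.9964013  243.22533793  46.73063765] ((440.1698303222656, 240.8360595703125), (141.45082092285156, 12.719429969787598), 79.81351470947266)
```

View pics/top_side0.png

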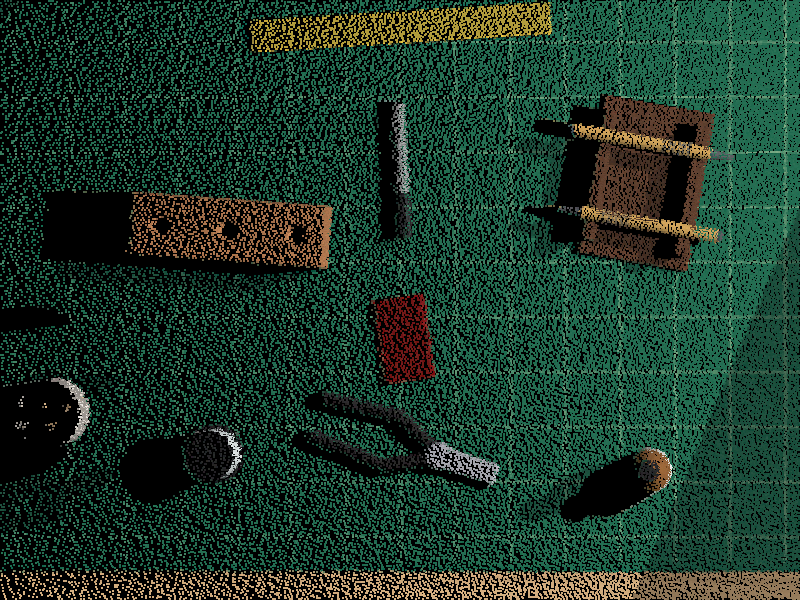

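The top map (col = y+400, row = x−300) puts the wells near (162,226), (231,230) and (299,235). The near cutter points its wheel to +y and the far one to −y.

View pics/wrist0.png

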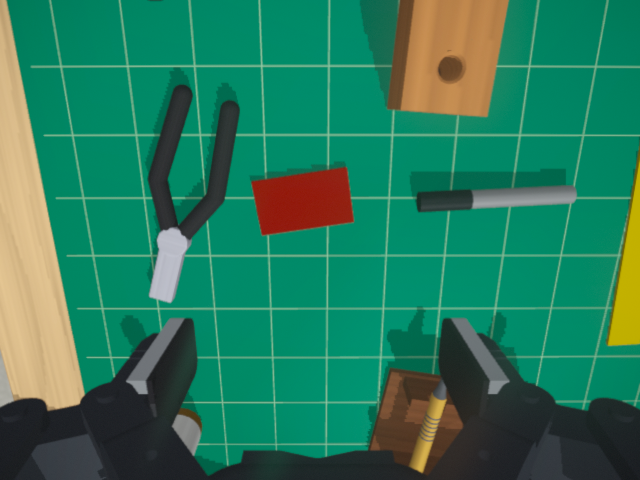

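```bash
cat >> h.py <<'E'
def proj(f,pts):
    z=np.load(f);M=R.from_quat(z["att"]).as_matrix()
    q=(np.atleast_2d(pts)-z["xyz"])@M
    return cv2.projectPoints(q.reshape(-1,1,3),np.zeros(3),np.zeros(3),z["K"],z["dist"])[0].reshape(-1,2)
def ray(f,uv,zp):
    z=np.load(f);M=R.from_quat(z["att"]).as_matrix()
    p=cv2.undistortPoints(np.array(uv,float).reshape(-1,1,2),z["K"],z["dist"]).reshape(-1,2)
    d=np.c_[p,np.ones(len(p))]@M.T
    return z["xyz"]+d*((zp-z["xyz"][2])/d[:,2])[:,None]
E
python3 - <<'E'
from h import *
# wells: fit the dark holes on top plane z=62
for f in("scene0.npz","side0.npz","wrist0.npz"):
    im,P=cloud(f); 
    u=proj(f,[[526,-240,62],[530,-170,62],[535,-101,62]]);print(f,u.round(1).tolist())
    g=cv2.cvtColor(im,cv2.COLOR_RGB2GRAY)
    z=np.load(f);print("floor z",np.nanmedian(P[...,2][np.abs(P[...,2])<12]))
    for c in u:
        x,y=c.round().astype(int)
        if not(8<x<632 and 8<y<472):continue
        w=12;p=g[y-w:y+w+1,x-w:x+w+1].astype(float)
        m=p<np.percentile(p,60)*0.72
        if m.sum()<5: print("none");continue
        ys,xs=np.nonzero(m);uv=[xs.mean()+x-w,ys.mean()+y-w];print(m.sum(),np.round(uv,1),ray(f,[uv],62)[0].round(1))
E
```

```text
scene0.npz [[248.4, 213.1], [276.1, 218.4], [303.8, 224.1]]
floor z 1.5977429521175281
10 [239.1 203.7] [ 495.8 -273.8   62. ]
20 [282.3 206.9] [ 482.9 -167.7   62. ]
14 [308.4 212.4] [ 488.9 -100.9   62. ]
side0.npz [[358.8, 176.9], [355.3, 194.4], [351.2, 213.1]]
floor z 0.5238464808777508
93 [359.4 167.6] [ 526.6 -279.5   62. ]
19 [345.2 186.3] [ 556.1 -199.3   62. ]
11 [342.2 204.9] [ 557.4 -128.3   62. ]
wrist0.npz [[481.1, -180.1], [462.9, -44.9], [445.6, 70.3]]
floor z 0.9857334295079454
none
```

The wrist view shows well 2 at about (452,69). The tip of the far cutter is visible at (440,390), with the marker, offcut and pliers around it. I'll move over the stand to fix the wells more precisely.

```bash
python3 -m creep '{"translation":[[-1.5,-3,0],[-3.5,-7,0],[-5.5,-11,0],[-6.5,-13,0],[-6.5,-13,0],[-6.5,-13,0]],"delta_rot":[[0,0,0],[0,0,0],[0,0,0],[0,0,0],[0,0,0],[0,0,0]],"hand":[4.5,4.5,4.5,4.5,4.5,4.5]}'
python3 - <<'E'
from bench import *
from h import *
s=read_state();print(s["joints"],s["position"],s["ee_rot"])
c=get_calibration("wrist");im,d=get_image("wrist");cv2.imwrite("pics/wrist1.png",im[:,:,::-1]);np.savez("wrist1.npz",im=im,d=d,K=c["intrinsics"],dist=c["dist"],xyz=c["xyz"],att=c["attitude"])
print(c["xyz"],c["attitude"])
im,P=cloud("wrist1.npz");z=P[...,2]
hsv=cv2.cvtColor(im,cv2.COLOR_RGB2HSV)
m=(z>57)&(z<67)&(hsv[...,0]<20)&(hsv[...,1]>80)&(P[...,1]<0)
n,l,st,_=cv2.connectedComponentsWithStats(m.astype(np.uint8));i=1+np.argmax(st[1:,4]);mm=l==i
q=P[mm];r=cv2.minAreaRect(q[:,:2].astype(np.float32));print("stand",np.median(q[:,2]),r)
# holes: contours inside the top mask
cs,h=cv2.findContours(mm.astype(np.uint8),cv2.RETR_CCOMP,cv2.CHAIN_APPROX_NONE)
for k,hh in zip(cs,h[0]):
    if hh[3]>=0 and cv2.contourArea(k)>60:
        e=ray("wrist1.npz",k.reshape(-1,2),62.)[:,:2].astype(np.float32)
        b=k.reshape(-1,2).mean(0);x,y=b.astype(int)
        print(b.round(1),e.mean(0).round(1),cv2.fitEllipse(e),"zmin",np.nanpercentile(z[y-8:y+9,x-8:x+9],[0,3,10,30]).round(0))
E
```

```text
clock: 0.9
position: [560.4, -129.5, 231.2]
ee_rot: [0.707, -0.707, 0.0, -0.0]
contact_force: [-0.2, -0.3, 0.3]
gripper_width: 44.6
grasp_force: 0.0
[ 5.43628312e-02  3.00263358e-01 -1.17941887e-01 -1.50031417e-04
 -1.15238381e+00 -5.39378212e-02] [ 560.44679242 -129.49802383  231.2018507 ] [ 7.07235480e-01 -7.06978048e-01  1.81853512e-05 -1.22916870e-04]
[ 560.19764025 -206.93695884  373.97220155] [ 4.00662771e-04  9.88004674e-01  1.54422017e-01 -6.66433672e-04]
stand 62.1721252811399 ((526.8443603515625, -170.88397216796875), (196.26524353027344, 62.013160705566406), 85.7320327758789)
[352.9 244. ] [ 532.1 -104.4] ((532.1236572265625, -104.32612609863281), (16.648157119750977, 17.311107635498047), 100.6302719116211) zmin [ 9. 13. 19. 29.]
[362.  156.9] [ 527.1 -171.4] ((527.1698608398438, -171.43038940429688), (16.98006248474121, 17.397829055786133), 130.08946228027344) zmin [4. 5. 5. 6.]
[372.3  58.6] [ 522.1 -237.9] ((522.1006469726562, -238.01197814941406), (16.997718811035156, 17.31682014465332), 28.9547176361084) zmin [30. 31. 31. 32.]
```

View pics/wrist1.png

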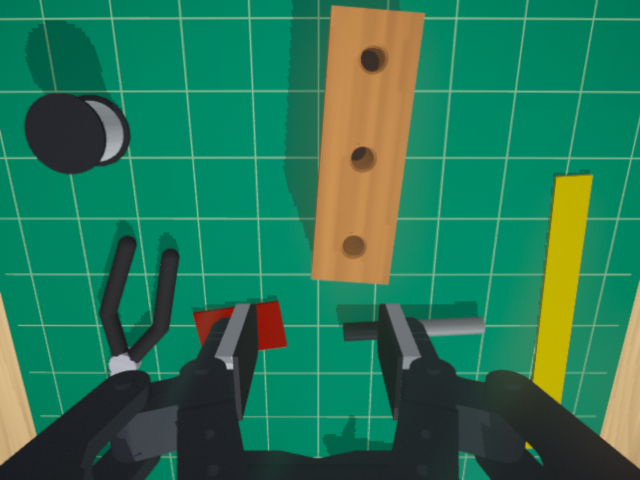

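Depth inside the wells gives about 31 mm for well 0 (the plug, pixel (372,59)), about 5 mm for well 1 at (362,157), and under 13 mm for well 2 at (353,244). So wells 1 and 2 look free, and I'll confirm by feel. Next I'll look at the rest.

```bash
python3 -m creep '{"translation":[[-1,4,0],[-2.5,9,0],[-4,14,0],[-5.5,19,0],[-7,23,0],[-8,26,0],[-8,26,0],[-8,26,0]],"delta_rot":[[0,0,0],[0,0,-2],[0,0,-4],[0,0,-6],[0,0,-8],[0,0,-10],[0,0,-10],[0,0,-10]],"hand":[4.5,4.5,4.5,4.5,4.5,4.5,4.5,4.5]}'
cat > look.py <<'E'
from bench import *
from h import *
def snap(n,name):
    c=get_calibration(n);im,d=get_image(n);cv2.imwrite(f"pics/{name}.png",im[:,:,::-1])
    np.savez(name+".npz",im=im,d=d,K=c["intrinsics"],dist=c["dist"],xyz=c["xyz"],att=c["attitude"]);return c
E
python3 - <<'E'
from look import *
s=read_state();print(s["joints"],s["position"],s["ee_rot"])
snap("wrist","wrist2")
im,P=cloud("wrist2.npz");z=P[...,2];hsv=cv2.cvtColor(im,cv2.COLOR_RGB2HSV)
m=(z>36)&(z<55)&(P[...,1]>110)&(hsv[...,0]>12)&(hsv[...,0]<32)&(hsv[...,2]>110)&(hsv[...,1]>60)
n,l,st,_=cv2.connectedComponentsWithStats(m.astype(np.uint8))
for i in range(1,n):
    if st[i,4]>150:
        q=P[l==i];y0=q[:,1];k=np.polyfit(y0,q[:,0],1);t=q[:,2]>np.percentile(q[:,2],60);k2=np.polyfit(q[t][:,1],q[t][:,0],1)
        print(st[i],"y",y0.min(),y0.max(),"x@200",np.polyval(k,200),np.polyval(k2,200),"slope deg",np.degrees(np.arctan([k[0],k2[0]])),"ztop",np.percentile(q[:,2],95),cv2.minAreaRect(q[:,:2].astype(np.float32)))
# rest bar tops
m=(z>41)&(z<45.5)&(P[...,1]>110)&(hsv[...,0]<20)&(hsv[...,2]<130)
n,l,st,_=cv2.connectedComponentsWithStats(m.astype(np.uint8))
for i in range(1,n):
    if st[i,4]>100: q=P[l==i];print("bar",st[i],q.min(0),q.max(0))
E
```

```text
clock: 1.95
position: [480.1, 130.4, 231.2]
ee_rot: [-0.643, 0.766, -0.0, -0.0]
contact_force: [0.4, -0.4, -0.4]
gripper_width: 45.0
grasp_force: 0.0
[ 5.92362972e-01  1.67034396e-01 -2.96837004e-01  1.14091672e-04
 -1.10709381e+00 -7.65509841e-01] [480.07652186 130.42945451 231.23500378] [-6.43337879e-01  7.65582369e-01 -4.17580332e-05 -8.93855766e-05]
[376 248  21  84 918] y 173.89287301928803 251.75880247484574 x@200 432.42974987730975 431.4084887602052 slope deg [11.88200843  9.64642247] ztop 48.6073758991989 ((433.9497375488281, 213.78086853027344), (79.50189208984375, 16.593536376953125), 79.76782989501953)
[ 285  271   18  140 2087] y 179.86563274764825 318.520121457566 x@200 512.1766911916502 512.3838063457497 slope deg [10.061016   10.13789265] ztop 48.56479835689984 ((521.3590087890625, 249.39077758789062), (140.1980438232422, 13.977642059326172), 79.9113998413086)
[374 356  12  37 263] y 274.06552587270335 312.47593415171616 x@200 447.5129146313156 447.40417499477684 slope deg [2.53952795 1.56514912] ztop 48.52076549657213 ((450.77398681640625, 293.244384765625), (38.32896
[... 152 characters left out ...]
ope deg [-66.48574607 -68.021713  ] ztop 44.11895601795078 ((495.7121887207031, 291.3841857910156), (10.748884201049805, 48.111976623535156), 78.22648620605469)
bar [264 277  21  12 228] [518.71555813 183.21029491  41.01647785] [536.4865048  195.53145322  44.89892289]
bar [303 277  75  13 849] [440.0022406  188.56607248  41.02700143] [503.6513593  210.22812455  45.06134505]
bar [396 277  21  13 247] [407.11709751 202.50012045  41.01962572] [425.16848194 215.90069637  44.72818547]
bar [268 371  19  11 181] [534.57469352 275.33979183  41.0414872 ] [552.70686881 287.77000284  44.43718606]
bar [304 371  69  11 677] [456.8053127  280.73766326  41.0173618 ] [519.96504044 301.03407747  45.12240365]
```

View pics/wrist2.png

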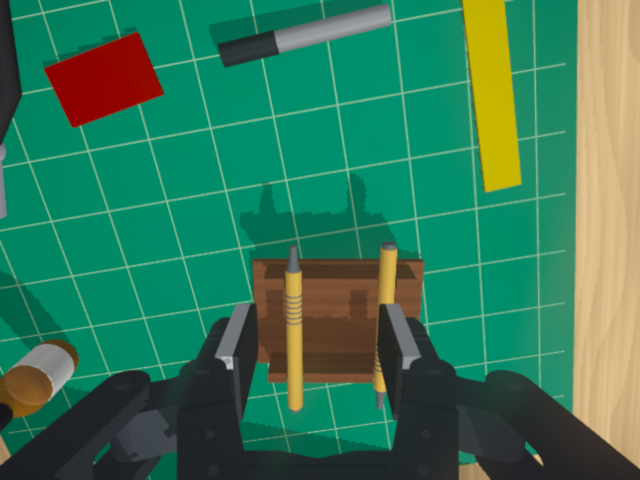

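The wrist view shows the far cutter from (293,250) to (297,410) with its head up in the picture. The near cutter runs from (389,245), its tail, down to (380,405). Grasp points on the axis are about (436.3,228) for the near cutter and (523.3,262) for the far one. I'll pick up the near one first.

```bash
python3 -m creep '{"translation":[[-2.2,4.9,0],[-4.4,9.8,-3],[-4.4,9.8,-8],[-4.4,9.8,-13],[-4.4,9.8,-18],[-4.4,9.8,-20.9],[-4.4,9.8,-20.9],[-4.4,9.8,-20.9]],"delta_rot":[[0,0,0],[0,0,0],[0,0,0],[0,0,0],[0,0,0],[0,0,0],[0,0,0],[0,0,0]],"hand":[4.5,4.5,4.5,4.5,4.5,4.5,4.5,4.5]}' && python3 -m creep '{"translation":[[0,0,0],[0,0,0],[0,0,0],[0,0,0]],"delta_rot":[[0,0,0],[0,0,0],[0,0,0],[0,0,0]],"hand":[1,1,1,1]}'; python3 -c "
from bench import *;print(read_state()['joints'])"
```

```text
clock: 3.0
position: [437.1, 228.3, 23.3]
ee_rot: [-0.643, 0.766, -0.0, 0.001]
contact_force: [-1.0, -0.1, 0.1]
gripper_width: 45.4
grasp_force: 0.0
clock: 3.5
position: [436.7, 228.6, 23.7]
ee_rot: [-0.643, 0.766, -0.0, 0.001]
contact_force: [-0.3, -0.7, 6.3]
gripper_width: 11.9
grasp_force: 58.5
[ 8.12629498e-01  4.28545704e-01 -5.63594268e-01  8.07824791e-04
 -5.76244345e-01 -9.87371844e-01]
```

The near cutter is gripped. Lift it, then tip it wheel-down while carrying it across.

```bash
python3 -m creep '{"translation":[[0,0,2],[0,0,6],[0,0,11],[0,0,16],[0,0,20],[0,0,20]],"delta_rot":[[0,0,0],[0,0,0],[0,0,0],[0,0,0],[0,0,0],[0,0,0]],"hand":[1,1,1,1,1,1]}' && python3 -m creep '{"translation":[[0,0,1],[0,-2,3],[1,-5,4],[2,-8,5],[3,-11,5],[4,-14,5],[5,-17,5],[5,-20,5]],"delta_rot":[[-8.9,1.6,0],[-17.7,3.1,0],[-26.6,4.7,0],[-35.5,6.3,0],[-44.3,7.8,0],[-53.2,9.4,0],[-62,10.9,0],[-70.9,12.5,0]],"hand":[1,1,1,1,1,1,1,1]}'; python3 -c "
from bench import *;print(read_state()['joints'],read_state()['ee_rot'])"
```

```text
clock: 4.25
position: [437.2, 229.2, 226.0]
ee_rot: [-0.643, 0.766, 0.0, 0.004]
contact_force: [-0.6, 0.4, -0.8]
gripper_width: 12.2
grasp_force: 58.9
clock: 5.25
position: [486.2, 27.3, 271.1]
ee_rot: [-0.52, 0.618, -0.379, -0.452]
contact_force: [-0.2, -0.7, -1.2]
gripper_width: 12.0
grasp_force: 59.1
[ 0.72883792  0.52163872 -0.43265237  0.64345962 -1.75624654 -1.19648645] [-0.5195766   0.61817042 -0.37879296 -0.45212982]
```

```bash
python3 -m creep '{"translation":[[0.8,-2,-0.5],[1.6,-5,-1.5],[2.4,-8,-2.5],[3.2,-11,-3.5],[4,-14,-4.5],[4.3,-15.1,-5.2],[4.3,-15.1,-5.2],[4.3,-15.1,-5.2]],"delta_rot":[[-5,0.9,0],[-9,1.6,0],[-13,2.3,0],[-17.7,3.1,0],[-17.7,3.1,0],[-17.7,3.1,0],[-17.7,3.1,0],[-17.7,3.1,0]],"hand":[1,1,1,1,1,1,1,1]}'
cat > cutpose.py <<'E'
import sys
from look import *
n=sys.argv[1]
from bench import *
s=read_state();print(s["joints"].round(3),s["position"].round(1),s["contact_force"].round(1))
Rt=R.from_quat(s["ee_rot"]).as_matrix();print("tool x",Rt[:,0].round(3),"y",Rt[:,1].round(3),"z",Rt[:,2].round(3))
g=s["position"]-19*Rt[:,2];print("grasp",g.round(1))
for cam in("scene","side"):
    f=f"{cam}_{n}";snap(cam,f);im,P=cloud(f+".npz");hsv=cv2.cvtColor(im,cv2.COLOR_RGB2HSV)
    near=np.linalg.norm(P[...,:2]-g[:2],axis=2)<30
    m=near&(P[...,2]>68)&(P[...,2]<g[2]+70)
    br=m&(hsv[...,0]>12)&(hsv[...,0]<32)&(hsv[...,1]>70)&(hsv[...,2]>70)
    n_,l,st,_=cv2.connectedComponentsWithStats(br.astype(np.uint8))
    if br.sum()<20: print(cam,"few");continue
    q=P[br];q=q[np.linalg.norm(q[:,:2]-np.median(q[:,:2],0),axis=1)<14]
    z=q[:,2];kx=np.polyfit(z,q[:,0],1);ky=np.polyfit(z,q[:,1],1)
    lo=P[m];
    print(cam,len(q),"z",np.percentile(z,[1,99]).round(1),"lowest",np.nanmin(lo[:,2]).round(1),"slopes deg",np.degrees(np.arctan([kx[0],ky[0]])).round(1),"at g.z",np.polyval(kx,g[2]).round(1),np.polyval(ky,g[2]).round(1),"surface")
    u,v=proj(f+".npz",g)[0].astype(int);x0=max(0,u-60);y0=max(0,v-60)
    cv2.imwrite(f"pics/{f}_c.png",cv2.resize(im[y0:y0+130,x0:x0+130,::-1],None,fx=3,fy=3))
a,b=cv2.imread(f"pics/scene_{n}_c.png"),cv2.imread(f"pics/side_{n}_c.png")
cv2.imwrite(f"pics/c_{n}.png",np.hstack([a,b]))
E
python3 cutpose.py n1
```

```text
clock: 6.25
position: [529.3, -122.1, 220.5]
ee_rot: [-0.455, 0.542, -0.455, -0.541]
contact_force: [-0.3, 0.6, -0.7]
gripper_width: 12.1
grasp_force: 59.1
[ 0.434  0.695 -0.615  0.979 -1.717 -1.357] [ 529.3 -122.1  220.5] [-0.3  0.6 -0.7]
tool x [-0.001 -0.001  1.   ] y [-0.985  0.172 -0.001] z [-0.172 -0.985 -0.001]
grasp [ 532.6 -103.4  220.6]
scene 279 z [139.6 277.9] lowest 116.5 slopes deg [-0.5 -0.5] at g.z 536.0 -102.2 surface
side 177 z [209.8 276.5] lowest 205.3 slopes deg [-2.3  1.4] at g.z 535.3 -101.0 surface
```

View pics/c_n1.png

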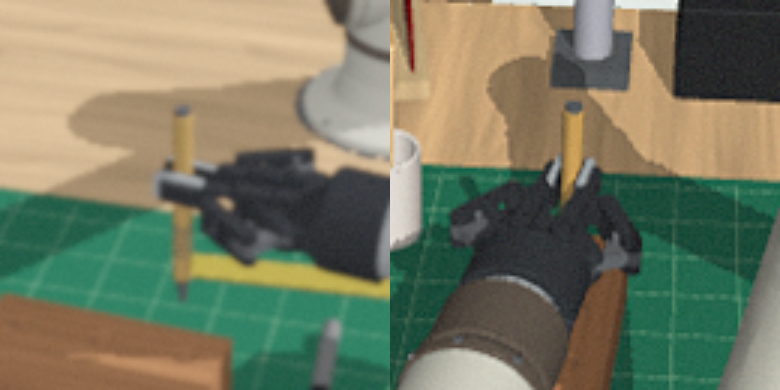

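The cutter hangs upright, tail at pixel (183,108) and wheel near (183,297), with the wheel tip about 108 mm below the grasp. Lower it into well 2, watching the force.

```bash
python3 -m creep '{"translation":[[0,0.07,-1],[0,0.07,-2.5],[0,0.07,-4],[0,0.07,-5],[0,0.07,-6],[0,0.07,-6.5],[0,0.07,-6.5]],"delta_rot":[[0,0,0],[0,0,0],[0,0,0],[0,0,0],[0,0,0],[0,0,0],[0,0,0]],"hand":[1,1,1,1,1,1,1]}'; python3 -m creep '{"translation":[[0,0,-0.3],[0,0,-0.6],[0,0,-0.9],[0,0,-1.2],[0,0,-1.2]],"delta_rot":[[0,0,0],[0,0,0],[0,0,0],[0,0,0],[0,0,0]],"hand":[1,1,1,1,1]}'
```

```text
clock: 7.22
position: [529.0, -122.3, 155.1]
ee_rot: [-0.455, 0.542, -0.454, -0.542]
contact_force: [0.5, 0.0, 0.1]
gripper_width: 12.1
grasp_force: 59.1
clock: 7.85
position: [529.0, -122.2, 143.0]
ee_rot: [-0.455, 0.542, -0.454, -0.541]
contact_force: [-1.2, 0.2, -1.2]
gripper_width: 12.0
grasp_force: 59.1
```

```bash
python3 -m creep '{"translation":[[0,0,-0.3],[0,0,-0.6],[0,0,-0.9],[0,0,-1],[0,0,-1]],"delta_rot":[[0,0,0],[0,0,0],[0,0,0],[0,0,0],[0,0,0]],"hand":[1,1,1,1,1]}';python3 -m creep '{"translation":[[0,0,-0.4],[0,0,-0.8],[0,0,-1.1],[0,0,-1.4],[0,0,-1.4]],"delta_rot":[[0,0,0],[0,0,0],[0,0,0],[0,0,0],[0,0,0]],"hand":[1,1,1,1,1]}'
```

```text
clock: 8.48
position: [529.0, -122.3, 133.1]
ee_rot: [-0.455, 0.542, -0.454, -0.541]
contact_force: [-0.1, 1.4, -0.0]
gripper_width: 11.6
grasp_force: 59.1
clock: 9.1
position: [529.0, -122.3, 118.9]
ee_rot: [-0.455, 0.542, -0.454, -0.541]
contact_force: [-0.3, 1.3, -0.5]
gripper_width: 11.9
grasp_force: 59.1
```

```bash
python3 -m creep '{"translation":[[0,0,-0.1],[0,0,-0.2],[0,0,-0.3],[0,0,-0.3]],"delta_rot":[[0,0,0],[0,0,0],[0,0,0],[0,0,0]],"hand":[1,1,1,1]}';python3 -m creep '{"translation":[[0,0,-0.1],[0,0,-0.2],[0,0,-0.2]],"delta_rot":[[0,0,0],[0,0,0],[0,0,0]],"hand":[1,1,1]}'
```

```text
clock: 9.6
position: [529.0, -122.3, 116.2]
ee_rot: [-0.455, 0.542, -0.454, -0.541]
contact_force: [-0.4, 0.4, -0.6]
gripper_width: 11.8
grasp_force: 59.1
clock: 9.98
position: [529.0, -122.3, 114.2]
ee_rot: [-0.455, 0.542, -0.454, -0.541]
contact_force: [0.2, 0.5, -0.8]
gripper_width: 12.1
grasp_force: 59.1
```

```bash
python3 -m creep '{"translation":[[0,0,-0.1],[0,0,-0.15],[0,0,-0.15]],"delta_rot":[[0,0,0],[0,0,0],[0,0,0]],"hand":[1,1,1]}';python3 -m creep '{"translation":[[0,0,-0.1],[0,0,-0.15],[0,0,-0.15]],"delta_rot":[[0,0,0],[0,0,0],[0,0,0]],"hand":[1,1,1]}'
```

```text
clock: 10.35
position: [529.0, -122.3, 112.7]
ee_rot: [-0.455, 0.542, -0.454, -0.541]
contact_force: [-0.3, 0.3, -0.1]
gripper_width: 11.9
grasp_force: 59.1
clock: 10.72
position: [529.0, -122.3, 111.2]
ee_rot: [-0.455, 0.542, -0.454, -0.541]
contact_force: [0.8, 0.8, -0.7]
gripper_width: 12.0
grasp_force: 59.1
```

```bash
python3 cutpose.py n2
```

```text
[ 0.438  0.878 -0.614  0.959 -1.616 -1.506] [ 529.  -122.3  111.2] [ 0.8  0.8 -0.7]
tool x [-0.    -0.001  1.   ] y [-0.985  0.174 -0.   ] z [-0.174 -0.985 -0.001]
grasp [ 532.3 -103.6  111.2]
scene 154 z [ 69.5 168.3] lowest 68.2 slopes deg [-0.4  0. ] at g.z 535.4 -102.0 surface
side 164 z [ 88.4 167.9] lowest 81.3 slopes deg [-2.5 -0.1] at g.z 535.0 -101.3 surface
```

```bash
python3 -m creep '{"translation":[[0,0,-0.1],[0,0,-0.15],[0,0,-0.15]],"delta_rot":[[0,0,0],[0,0,0],[0,0,0]],"hand":[1,1,1]}';python3 -m creep '{"translation":[[0,0,-0.1],[0,0,-0.15],[0,0,-0.15]],"delta_rot":[[0,0,0],[0,0,0],[0,0,0]],"hand":[1,1,1]}'
```

```text
clock: 11.2
position: [529.0, -122.2, 111.1]
ee_rot: [0.454, -0.541, 0.455, 0.542]
contact_force: [-0.0, 0.2, 4.8]
gripper_width: 12.1
grasp_force: 59.2
clock: 11.58
position: [529.0, -122.2, 111.0]
ee_rot: [0.453, -0.541, 0.456, 0.543]
contact_force: [0.1, 1.6, 8.5]
gripper_width: 12.2
grasp_force: 59.2
```

Firm contact on the felt at full depth (force rising to 8.5 N with the tail at about 169 mm). Release and back off.

```bash
python3 -m creep '{"translation":[[0,0,0.2],[0,0,0.3],[0,0,0.3],[0,0,0.3]],"delta_rot":[[0,0,0],[0,0,0],[0,0,0],[0,0,0]],"hand":[1,2,4,4]}';python3 -m creep '{"translation":[[0.2,1,0],[0.5,3,0],[0.9,5,0],[1.2,7,0],[1.4,8,3],[1.4,8,8],[1.4,8,13],[1.4,8,13]],"delta_rot":[[0,0,0],[0,0,0],[0,0,0],[0,0,0],[0,0,0],[0,0,0],[0,0,0],[0,0,0]],"hand":[4,4,4,4,4,4,4,4]}'; python3 cutpose.py n3 | head -3
python3 - <<'E'
from h import *
for c in("scene","side"):
    im,P=cloud(f"{c}_n3.npz");hsv=cv2.cvtColor(im,cv2.COLOR_RGB2HSV)
    m=(np.hypot(P[...,0]-532,P[...,1]+104)<25)&(P[...,2]>66)&(P[...,2]<200)
    q=P[m];print(c,m.sum(),np.percentile(q[:,2],[1,99]),np.median(q,0),np.polyfit(q[:,2],q[:,0],1)[0],np.polyfit(q[:,2],q[:,1],1)[0])
E
```

```text
clock: 12.08
position: [528.9, -122.3, 110.9]
ee_rot: [-0.455, 0.542, -0.454, -0.541]
contact_force: [-0.4, -0.7, 0.0]
gripper_width: 40.3
grasp_force: 0.0
clock: 13.08
position: [543.5, -40.8, 244.3]
ee_rot: [-0.454, 0.544, -0.455, -0.538]
contact_force: [-0.1, -0.2, -1.4]
gripper_width: 40.2
grasp_force: 0.0
[ 0.561  0.705 -0.481  0.873 -1.82  -1.285] [543.5 -40.8 244.3] [-0.1 -0.2 -1.4]
tool x [-0.007 -0.004  1.   ] y [-0.985  0.172 -0.006] z [-0.172 -0.985 -0.005]
grasp [546.8 -22.1 244.4]
scene 264 [ 66.86219583 172.14400689] [ 535.6392464  -102.45737318  123.52849872] -0.018952478786397293 -0.016931321643128206
side 82 [ 66.15664773 139.39726905] [ 531.30936935 -100.67315312   82.42835941] -0.03731700815549418 0.008264920983801785[ WARN:0@6.401] global loadsave.cpp:275 findDecoder imread_('pics/side_n3_c.png'): can't open/read file: check file path/integrity
Traceback (most recent call last):
  File "cutpose.py", line 22, in <module>
    cv2.imwrite(f"pics/c_{n}.png",np.hstack([a,b]))
                                  ~~~~~~~~~^^^^^^^
ValueError: all the input arrays must have same number of dimensions, but the array at index 0 has 3 dimension(s) and the array at index 1 has 1 dimension(s)
```

Cutter stands in well 2 (tail near 170 mm). Now go to the far cutter.

```bash
python3 -m creep '{"translation":[[0,2,0],[0,5,0],[0,8,0],[0,11,0],[-0.5,14,0],[-1,17,0],[-1,20,0],[-1,22,0]],"delta_rot":[[9.8,-1.7,0],[19.7,-3.5,0],[29.5,-5.2,0],[39.4,-6.9,0],[49.2,-8.7,0],[59.1,-10.4,0],[68.9,-12.1,0],[78.8,-13.9,0]],"hand":[4,4,4,4,4,4,4,4]}' && python3 -m creep '{"translation":[[-0.5,3,0],[-1,6,0],[-1,8.4,0],[-1,8.4,-4],[-1,8.4,-9],[-1,8.4,-13],[-1,8.4,-14],[-1,8.4,-14]],"delta_rot":[[6,-1.1,0],[9.8,-1.7,0],[9.8,-1.7,0],[9.8,-1.7,0],[9.8,-1.7,0],[9.8,-1.7,0],[9.8,-1.7,0],[9.8,-1.7,0]],"hand":[4,4,4,4,4,4,4,4]}'
```

```text
clock: 14.18
position: [532.7, 180.0, 240.1]
ee_rot: [-0.641, 0.763, -0.054, -0.065]
contact_force: [0.4, 0.1, -0.7]
gripper_width: 39.7
grasp_force: 0.0
clock: 15.18
position: [523.2, 262.3, 100.8]
ee_rot: [-0.643, 0.766, -0.0, -0.001]
contact_force: [-0.2, -0.4, 0.8]
gripper_width: 40.1
grasp_force: 0.0
```

```bash
python3 -m creep '{"translation":[[0,0,-2],[0,0,-4],[0,0,-6],[0,0,-7.5],[0,0,-7.9],[0,0,-7.9]],"delta_rot":[[0,0,0],[0,0,0],[0,0,0],[0,0,0],[0,0,0],[0,0,0]],"hand":[4,4,4,4,4,4]}' && python3 -m creep '{"translation":[[0,0,0],[0,0,0],[0,0,0],[0,0,0]],"delta_rot":[[0,0,0],[0,0,0],[0,0,0],[0,0,0]],"hand":[1,1,1,1]}' && python3 -m creep '{"translation":[[0,0,2],[0,0,6],[0,0,11],[0,0,16],[0,0,20],[0,0,22],[0,0,22]],"delta_rot":[[0,0,0],[0,0,0],[0,0,0],[0,0,0],[0,0,0],[0,0,0],[0,0,0]],"hand":[1,1,1,1,1,1,1]}'
```

```text
clock: 15.92
position: [523.5, 262.1, 22.9]
ee_rot: [-0.643, 0.766, 0.0, 0.0]
contact_force: [-0.2, -0.4, -0.2]
gripper_width: 39.7
grasp_force: 0.0
clock: 16.42
position: [523.5, 262.1, 23.2]
ee_rot: [-0.643, 0.766, 0.0, 0.001]
contact_force: [-0.6, -0.7, 5.8]
gripper_width: 11.9
grasp_force: 58.6
clock: 17.3
position: [523.3, 262.1, 243.4]
ee_rot: [-0.643, 0.766, 0.0, 0.001]
contact_force: [0.2, -0.3, -0.6]
gripper_width: 11.9
grasp_force: 59.2
```

```bash
python3 -m creep '{"translation":[[0,-2,2],[0,-5,4],[0,-8,5.5],[0,-11,6.5],[0,-14,6.5],[0,-17,6.5],[0,-20,6.5],[0,-22,6.5]],"delta_rot":[[8.9,-1.6,0],[17.7,-3.1,0],[26.6,-4.7,0],[35.5,-6.3,0],[44.3,-7.8,0],[53.2,-9.4,0],[62,-10.9,0],[70.9,-12.5,0]],"hand":[1,1,1,1,1,1,1,1]}'; python3 -c "
from bench import *;print(read_state()['joints'])"
```

```text
clock: 18.3
position: [523.0, 40.0, 306.0]
ee_rot: [-0.517, 0.62, 0.379, 0.452]
contact_force: [0.1, 1.0, -0.8]
gripper_width: 12.1
grasp_force: 59.3
[-0.36308148  0.34510731 -0.03522518 -1.21529354 -1.62167236  0.41569263]
```

```bash
python3 -m creep '{"translation":[[0.1,-2.5,0],[0.2,-5.5,0],[0.3,-8.5,0],[0.4,-11.5,0],[0.5,-14.5,0],[0.6,-17.5,0],[0.7,-19.4,0],[0.7,-19.4,0]],"delta_rot":[[5,-0.9,0],[9,-1.6,0],[13,-2.3,0],[17.7,-3.1,0],[17.7,-3.1,0],[17.7,-3.1,0],[17.7,-3.1,0],[17.7,-3.1,0]],"hand":[1,1,1,1,1,1,1,1]}' && python3 -m creep '{"translation":[[0,0,-2],[0,0,-5],[0,0,-7.5],[0,0,-9],[0,0,-9],[0,0,-9]],"delta_rot":[[0,0,0],[0,0,0],[0,0,0],[0,0,0],[0,0,0],[0,0,0]],"hand":[1,1,1,1,1,1]}'; python3 cutpose.py f1
```

```text
clock: 19.3
position: [530.1, -153.1, 306.1]
ee_rot: [-0.453, 0.543, 0.455, 0.541]
contact_force: [1.3, 1.0, -0.8]
gripper_width: 12.0
grasp_force: 59.4
clock: 20.05
position: [530.2, -152.2, 218.2]
ee_rot: [-0.455, 0.542, 0.454, 0.541]
contact_force: [-0.4, -0.8, -1.3]
gripper_width: 11.5
grasp_force: 59.4
[-0.679  0.743  0.166 -1.277 -1.987  0.64 ] [ 530.2 -152.2  218.2] [-0.4 -0.8 -1.3]
tool x [ 0.001 -0.001 -1.   ] y [-0.985  0.173 -0.001] z [ 0.173  0.985 -0.001]
grasp [ 526.9 -170.9  218.2]
scene 268 z [137.7 274.8] lowest 68.2 slopes deg [-0.3 -0.3] at g.z 530.7 -166.5 surface
side 325 z [136.2 274.1] lowest 115.7 slopes deg [-0.1  0.7] at g.z 528.6 -164.7 surface
```

View pics/c_f1.png

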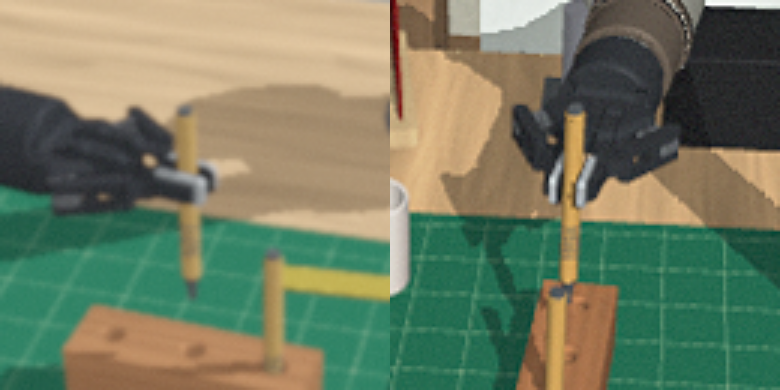

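The far cutter hangs upright over well 1, wheel at (193,293) in the left crop. The first cutter stands in well 2 at (275,310). Now lower it with force checks.

```bash
python3 -m creep '{"translation":[[0,-0.2,-1],[0,-0.2,-2.5],[0,-0.2,-4],[0,-0.2,-5.5],[0,-0.2,-6.5],[0,-0.2,-7],[0,-0.2,-7]],"delta_rot":[[0,0,0],[0,0,0],[0,0,0],[0,0,0],[0,0,0],[0,0,0],[0,0,0]],"hand":[1,1,1,1,1,1,1]}'; python3 -m creep '{"translation":[[0,0,-0.3],[0,0,-0.6],[0,0,-0.9],[0,0,-0.9]],"delta_rot":[[0,0,0],[0,0,0],[0,0,0],[0,0,0]],"hand":[1,1,1,1]}'
```

```text
clock: 21.02
position: [530.0, -154.3, 147.0]
ee_rot: [-0.454, 0.542, 0.455, 0.541]
contact_force: [1.3, -0.3, -0.7]
gripper_width: 11.9
grasp_force: 59.4
clock: 21.52
position: [529.9, -154.2, 138.1]
ee_rot: [-0.454, 0.542, 0.455, 0.541]
contact_force: [-0.6, 0.2, -0.9]
gripper_width: 11.8
grasp_force: 59.4
```

```bash
python3 -m creep '{"translation":[[0,0,-0.3],[0,0,-0.6],[0,0,-0.9],[0,0,-0.9]],"delta_rot":[[0,0,0],[0,0,0],[0,0,0],[0,0,0]],"hand":[1,1,1,1]}'; python3 -m creep '{"translation":[[0,0,-0.4],[0,0,-0.8],[0,0,-1.2],[0,0,-1.4],[0,0,-1.4]],"delta_rot":[[0,0,0],[0,0,0],[0,0,0],[0,0,0],[0,0,0]],"hand":[1,1,1,1,1]}'
```

```text
clock: 22.02
position: [529.9, -154.2, 128.9]
ee_rot: [-0.454, 0.542, 0.455, 0.541]
contact_force: [0.8, 0.1, -0.9]
gripper_width: 12.1
grasp_force: 59.4
clock: 22.65
position: [530.0, -154.2, 115.1]
ee_rot: [-0.454, 0.542, 0.455, 0.541]
contact_force: [0.1, -0.1, -0.8]
gripper_width: 12.1
grasp_force: 59.4
```

```bash
python3 -m creep '{"translation":[[0,0,-0.1],[0,0,-0.2],[0,0,-0.3],[0,0,-0.3]],"delta_rot":[[0,0,0],[0,0,0],[0,0,0],[0,0,0]],"hand":[1,1,1,1]}'; python3 -m creep '{"translation":[[0,0,-0.1],[0,0,-0.15],[0,0,-0.15]],"delta_rot":[[0,0,0],[0,0,0],[0,0,0]],"hand":[1,1,1]}'
```

```text
clock: 23.15
position: [530.0, -154.2, 112.3]
ee_rot: [-0.455, 0.542, 0.455, 0.541]
contact_force: [-0.4, -0.5, -0.9]
gripper_width: 11.7
grasp_force: 59.4
clock: 23.52
position: [530.0, -154.3, 110.9]
ee_rot: [-0.455, 0.542, 0.455, 0.541]
contact_force: [-0.3, -1.4, 0.0]
gripper_width: 12.3
grasp_force: 59.4
```

```bash
python3 -m creep '{"translation":[[0,0,-0.1],[0,0,-0.15],[0,0,-0.15]],"delta_rot":[[0,0,0],[0,0,0],[0,0,0]],"hand":[1,1,1]}'; python3 -m creep '{"translation":[[0,0,-0.1],[0,0,-0.15],[0,0,-0.15]],"delta_rot":[[0,0,0],[0,0,0],[0,0,0]],"hand":[1,1,1]}'
```

```text
clock: 23.9
position: [529.8, -154.2, 110.8]
ee_rot: [-0.455, 0.541, 0.455, 0.542]
contact_force: [-0.3, -0.3, 5.9]
gripper_width: 11.8
grasp_force: 59.4
clock: 24.28
position: [529.6, -154.2, 110.7]
ee_rot: [-0.455, 0.539, 0.455, 0.543]
contact_force: [-0.5, -1.4, 10.2]
gripper_width: 11.8
grasp_force: 59.4
```

Contact at the predicted full depth (well 1 is free). Release, back off along −y, and rise.

```bash
python3 -m creep '{"translation":[[0,0,0.2],[0,0,0.3],[0,0,0.3],[0,0,0.3]],"delta_rot":[[0,0,0],[0,0,0],[0,0,0],[0,0,0]],"hand":[1,2,4,4]}';python3 -m creep '{"translation":[[-0.2,-1,0],[-0.5,-3,0.2],[-0.9,-5,0.5],[-1.2,-7,1],[-1.4,-8,4],[-1.4,-8,9],[-1.4,-8,13],[-1.4,-8,13]],"delta_rot":[[0,0,0],[0,0,0],[0,0,0],[0,0,0],[0,0,0],[0,0,0],[0,0,0],[0,0,0]],"hand":[4,4,4,4,4,4,4,4]}'
python3 - <<'E'
from look import *
for c in("scene","side"):
    snap(c,c+"_end");im,P=cloud(c+"_end.npz")
    for n,x,y in(("h2",532,-104),("h1",527,-171)):
        m=(np.hypot(P[...,0]-x,P[...,1]-y)<20)&(P[...,2]>66)&(P[...,2]<195);q=P[m]
        print(c,n,m.sum(),np.percentile(q[:,2],[1,98]).round(1),np.median(q,0).round(1),"slopes",np.polyfit(q[:,2],q[:,0],1)[0].round(3),np.polyfit(q[:,2],q[:,1],1)[0].round(3))
im=cv2.imread("pics/scene_end.png");cv2.imwrite("pics/end.png",cv2.resize(im[120:370,130:500],None,fx=2,fy=2))
print(read_state()["contact_force"])
E
```

```text
clock: 24.78
position: [530.0, -154.3, 110.4]
ee_rot: [-0.454, 0.542, 0.455, 0.541]
contact_force: [-0.6, 0.2, -0.1]
gripper_width: 39.9
grasp_force: 0.0
clock: 25.78
position: [516.0, -236.1, 244.8]
ee_rot: [-0.458, 0.542, 0.451, 0.542]
contact_force: [0.9, -0.0, 0.3]
gripper_width: 40.0
grasp_force: 0.0
scene h2 247 [ 66.4 171.6] [ 535.8 -102.2  125.4] slopes -0.01 -0.013
scene h1 234 [ 68.6 171.5] [ 531.1 -169.4  124.2] slopes -0.004 -0.003
side h2 263 [ 66.9 170.8] [ 533.7 -100.7  124.1] slopes -0.002 -0.014
side h1 184 [ 69.9 171.5] [ 527.  -168.1  137. ] slopes 0.04 -0.007
[-0.23308065  0.63383004 -0.81177604]
```

View pics/end.png

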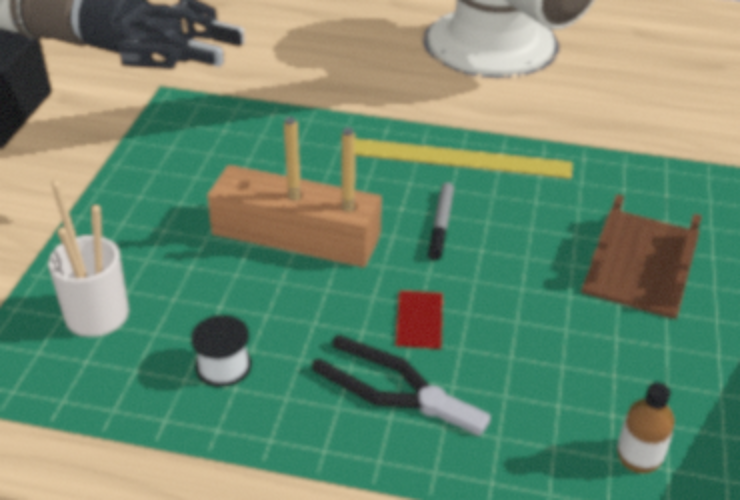

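Both cutters stand upright in wells 1 and 2 (pixels (292,160) and (348,170)) with their tails level at about 170 mm. The rest is empty, nothing else has moved and the gripper is clear.

```bash
python3 -c "
from bench import *;print(job_done())"
```

```text
the job is handed in; nothing more can be done
None
```

Job handed in: both cutters stand upright, wheel down, on the felt in wells 1 and 2. Well 0 is the plugged one, judged from the depth image rather than by touch; both used wells were felt to full depth, nothing else on the bench was seen to move, and the clock read about 26 s.

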